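# Seat the die in the clay extruder's holder and clip it in

## Robot

A 7-joint arm with a two-finger parallel gripper is mounted at the origin on the work surface; the furniture and walls round the work are solid. World frame = base frame: x ahead of the robot, y to its left, z up, the work surface at z = 0. Lengths are in m, angles in rad, forces in N, time in s.
With the tool pointing down it reaches from about 0.425 to 0.925 m from the base axis. Payload 6.8 kg.
Tool frame: the origin (TCP) lies between the finger pads; the fingertips stand finger_overhang ahead of it and the grasp point (between the pads) lies 6 mm ahead of it (finger_overhang is the distance from the TCP to the fingertips, in m); z points along the fingers, y is the line along which they close (so a half turn about z gives the same grasp; the last joint's range is limited). The gripper opens to 85 mm and grips with 20 to 120 N. Pads are 22 mm wide; open, the fingers measure 114 mm over their backs; the gripper's body (76 mm by 85 mm) begins 54 mm behind the grasp point. The pads swing forward as they close: fully open they stand 13 mm farther back than shut.
Start: joints at [1.084, 0.477, 0.022, 1.555, -0.011, 1.109, -0.083], TCP at [0.25, -0.627, 0.256] pointing down, gripper open.
Joint ranges: [-2.96, 2.96], [-0.34, 2.1], [-1.41, 1.46], [0.24, 2.44], [-1.37, 4.51], [0.17, 1.92], [-2.96, 2.96]. Speed limits (rad/s): [2.39, 2.39, 3.14, 3.14, 3.14, 3.14, 3.14].

## Interface

Orientations are given as a unit quaternion [w, x, y, z].
In Python, from station import * gives the robot as it stands.
- The arm moves only by the tool drive_tool, never from a script. Its argument "increments" is a list of rows, each an object of numbers: "claw": the finger opening in m, from 0 to 0.0854; "dx", "dy", "dz": the shift along the tool's x, y, z in m; "wx", "wy", "wz": the turn, a rotation vector about the tool's x, y, z in degrees. A call has 1 to 20 rows; each row shifts and turns the commanded pose from where the row before left it, along the tool's axes as they then stand; what a row does not reach is not made up. A row lasts 1/8 s, in which the tool goes at most 62.5 mm and 10.7 degrees, less where a joint would pass 70% of its speed; a pose out of reach is approached as far as the arm can. A call with a gripper value outside its range is refused whole. The fingers move at their own pace and stop on an object; "newtons" is the grip in N (left out, the last holds). Time passes only in rows, so rows that do not move let the fingers close. It gives the time, the measured TCP pose, the force, the opening and the grip force at its end, in the units of the state.
- get_obs(): the state, without advancing time (a new reading comes with each control period).
- read_camera(name): name is "side" or "top" or "wrist"; returns (picture, depth): 384x512x3 uint8, red, green, blue; 384x512 float32, m along the optical axis (not along the pixel's ray), 0 where there is no reading.
- calibration(name): a dict with "intrinsics" (3x3 intrinsics, pixels), "R" (3x3) and "t" (3): a world point X has camera coordinates R X + t; the wrist camera has in their place "mount" (4x4, takes a point from camera to tool coordinates, whose origin is the TCP and whose axes are the flange's). Camera axes: x right, y down, z forward; pixel columns grow to the right and rows downward; lengths in m; the calibration is good to about 2 mm. A picture is of the moment at which its call begins: read the wrist's pose just before it. calibration takes no time and is no camera call.
- hand_in(): hands the job in; it is judged then, once.
The state is a dict: "t": time; "q": joint angles; "joint_vel": joint speeds; "joint_torque": joint torques, N m; "eef_pos": TCP position; "tool_rot": TCP orientation; "contact_force": force on the tool from outside, world axes, zero at the start; "torque": the same for the moment, N m; "gripper_width": opening from 0.0 (shut) to 1.0 (fully open); "grasp_force": force on a finger pad.
Only numpy, scipy, OpenCV 4.12 (cv2) and the standard library are available. Lean on these libraries where they do the work, as an engineer would, in place of code of your own. Each camera call takes 0.05 s, during which the arm holds its last target. There are 200 camera calls.

## Task

The clay extruder's grey die holder lies on the bench with its round die, a steel disc with seven holes, lying on it beside the seat. Nudge the die across the holder with the fingertips, without lifting it, until it drops into its round seat and lies flat and flush, then push the two clips round over its edge, fully home against their stop pins, so that it cannot fall out. Leave the other things on the bench alone.

Things in the scene. Friction and masses are not known exactly. Their poses are not given: they have to be found in the camera images.
- holder: grey cast die holder, fixed: round flange 168 mm across with two slotted lugs 64 mm wide reaching to x = +-122 mm; its flat top (deck) is 20 mm above the bench. Origin on the bench under the seat's centre, z up, x along the lugs; the die starts 50 to 68 mm out on the -x side. Clip pivots at x = 0, y = +-70 mm; stop pins (6 mm thick, 8 mm high) at x = -10.5, y = +-58.5 mm.
- seat (a point): centre of the floor of the seat, a round recess in the middle of the deck, 96 mm across and 6 mm deep with a 1.5 mm chamfered mouth; the floor is 14 mm above the bench, with an opening 72 mm across in it
- die: the steel die, a flat disc 92 mm across and 6 mm thick, about 0.22 kg, with seven small holes; it fits the seat with 2 mm play all round. Origin at the centre of its underside, z up. At the start it lies flat on the deck; seated, its top is flush with the deck.
- die_center (a point): centre of the die, half-way through its thickness (23 mm above the bench on the deck, 17 mm when seated)
- clip_left (a joint): angle in rad of the clip pivoted at y = + 70 mm of the holder: 0 = shut against its stop pin, arm pointing at the seat's centre, over the die's edge; grows as it swings anticlockwise seen from above (1.57: pointing to +x of the holder; at most 2.0). Starts open at 1.4 to 1.95. Turns with about 1 N at the post and stays where it is left.
- clip_left_post (a point): middle of the upright knurled thumb post of the left clip (11 mm thick; from 6.5 to 25 mm above the deck), 34 mm from its pivot. The steel arm under it is 12 mm wide, 42 mm long from the pivot, 1.5 to 6.5 mm above the deck. The head of the pivot screw reaches 11 mm above the deck.
- clip_right (a joint): angle in rad of the clip pivoted at y = - 70 mm of the holder: 0 = shut against its stop pin, arm pointing at the seat's centre, over the die's edge; grows as it swings clockwise seen from above (1.57: pointing to +x of the holder; at most 2.0). Starts open at 1.4 to 1.95. Turns with about 1 N at the post and stays where it is left.
- clip_right_post (a point): middle of the thumb post of the right clip, the same as the left one mirrored
- egg_cup: small white porcelain cup, 48 mm across, 42 mm high, standing beside the holder; leave it where it is. Origin at the centre of its foot.
- loop_tool: loop trimming tool with a wooden handle, 150 mm long, 24 mm wide, 14 mm high, lying beside the holder; leave it where it is. Origin under its middle.
- test_tile_a: bisque test tile 60 x 42 x 8 mm lying on the bench to the right, with a second one on top; leave it. Origin at the centre of its underside.
- test_tile_b: second bisque test tile 60 x 42 x 8 mm, lying on the first; leave it. Origin at the centre of its underside.
- glaze_green: open jar of green glaze, 70 mm across, 117 mm high, back left; leave it. Origin at the centre of its foot.
- dark_bowl: bowl, black outside and white inside, 125 mm across, 59 mm high, back right; leave it. Origin at the centre of its foot.
- grey_cup: blue-grey cup, 84 mm across, 65 mm high, to the left; leave it. Origin at the centre of its foot.
Mind the look-alikes: they are no part of the job. What is meant by the die is not yellow, and is the larger of those in its own colour.

How it is judged:
On the way, in this order (a step that is already met when the one before it is completed fails the run):
1. the die has dropped into its seat and lies flat, both clips still open (horizontal distance between die_center and seat below 0.004 m and z of die_center in the frame of holder below 0.0185 m and angle between die's own z axis and vertical below 0.04 rad and value of joint each of clip_left, clip_right above 0.4 rad), for 0.2 s.
2. both clips are pushed over the die, against their stops (value of joint each of clip_left, clip_right below 0.12 rad), for 0.2 s.
At the end, for the whole second after the job is handed in: The die lies in its seat (centre within 4 mm of the seat's centre, less than 1.5 mm above its seated height, tilted less than 0.04 rad) at rest, and both clips stand within 0.12 rad of their stops over it (all of step 2 and horizontal distance between die_center and seat below 0.004 m and z of die_center in the frame of holder below 0.0185 m and angle between die's own z axis and vertical below 0.04 rad and linear speed of die below 0.02 m/s); the robot touches nothing.
It fails at once if the die is lifted off the holder (its centre more than 7 mm above where it lies on the deck) or stood on edge (z of die_center in the frame of holder above 0.03 m or angle between die's own z axis and vertical above 0.5 rad).
It fails at once if the die is pushed off the holder (horizontal distance between die_center and seat above 0.12 m).
It fails at once if another thing on the bench is moved by more than 20 mm (distance of any of egg_cup, loop_tool, test_tile_a, test_tile_b, glaze_green, dark_bowl, grey_cup from where it was at the start of the episode above 0.02 m).
It also fails if it takes over 64 s, if anything falls off the work surface, if the arm or the gripper's body presses on something with over 40 N, if the wrist force passes 120 N, or if a joint passes its speed limit or range.

## Working session

There is one attempt and no reset: what is moved stays moved. The work goes in short steps, Python scripts to look and compute and a tool call to move; the robot and the scene stay as the last step left them, time stands still between calls to the robot, and variables do not carry over. Pictures are saved under pics/ and viewed, at most 10 in all, crops included, and the job is handed in when it is done.

Besides the shell and the picture viewer there is one more tool, called after "Request:" as name(argument=value, ...) on one line, values as JSON. drive_tool: Moves the arm, as the interface text tells. Its arguments: {"type":"object","properties":{"increments":{"type":"array","items":{"type":"object","properties":{"claw":{"type":"number"},"dx":{"type":"number"},"dy":{"type":"number"},"dz":{"type":"number"},"wx":{"type":"number"},"wy":{"type":"number"},"wz":{"type":"number"}}}},"newtons":{"type":"number"}},"required":["increments"]}

```bash
ls; mkdir -p pics; python3 - <<'E'
from station import *
import cv2,numpy as np
o=get_obs();print({k:np.round(v,4) for k,v in o.items()})
ims=[]
for n in("top","side"):
    p,d=read_camera(n);np.savez(f"{n}0.npz",p=p,d=d);cv2.imwrite(f"pics/{n}0.png",p[:,:,::-1]);c=calibration(n);print(n,{k:np.round(v,4).tolist() for k,v in c.items()})
print(calibration("wrist")); 
E
```

```text
pics
{'t': np.float64(0.0), 'q': array([ 1.0839,  0.4778,  0.0224,  1.5565, -0.0115,  1.1093, -0.0831]), 'joint_vel': array([-0.0006,  0.0031,  0.0003, -0.0006,  0.0008, -0.0007,  0.0005]), 'joint_torque': array([-8.00000e-04, -5.96464e+01,  1.60740e+00, -2.81206e+01,
        1.24000e-02,  9.30000e-03, -0.00000e+00]), 'eef_pos': array([ 0.2494, -0.6267,  0.2553]), 'tool_rot': array([-9.000e-04,  9.821e-01,  1.882e-01, -2.000e-04]), 'contact_force': array([-0.3065,  0.2711,  0.237 ]), 'torque': array([0.0078, 0.0131, 0.0257]), 'grasp_force': np.float64(0.0), 'gripper_width': np.float64(1.003)}
top {'intrinsics': [[429.5302, 0.0, 257.5496], [0.0, 429.5302, 185.1611], [0.0, 0.0, 1.0]], 'R': [[-0.0142, -0.9998, -0.0115], [-0.9917, 0.0155, -0.1273], [0.1275, 0.0096, -0.9918]], 't': [0.0281, 0.512, 1.1233]}
side {'intrinsics': [[389.9584, 0.0, 257.0965], [0.0, 389.9584, 195.1613], [0.0, 0.0, 1.0]], 'R': [[0.9966, 0.0815, 0.0153], [0.0578, -0.5495, -0.8335], [-0.0595, 0.8315, -0.5523]], 't': [-0.4855, 0.026, 1.1996]}
{'intrinsics': array([[296.57936757,   0.        , 254.70032409],
       [  0.        , 296.57936757, 186.70192818],
       [  0.        ,   0.        ,   1.        ]]), 'mount': array([[-3.09943653e-04, -9.48371026e-01, -3.17162895e-01,
         8.23522378e-02],
       [ 9.99999532e-01, -5.84747825e-04,  7.71257894e-04,
         1.26570530e-03],
       [-9.16898953e-04, -3.17162507e-01,  9.48370763e-01,
        -1.17945874e-01],
       [ 0.00000000e+00,  0.00000000e+00,  0.00000000e+00,
         1.00000000e+00]])}
```

View pics/top0.png

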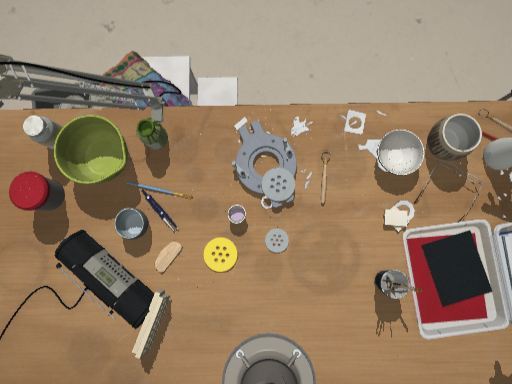

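View pics/side0.png

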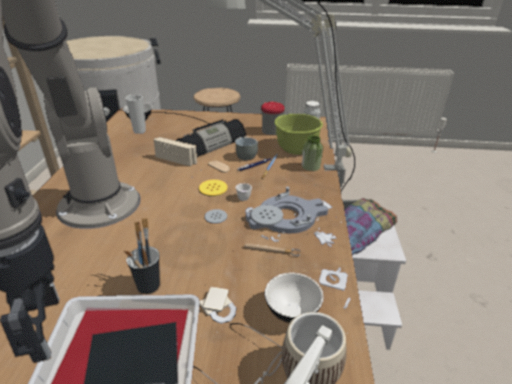

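The top view shows the holder at about (266,163), the die on it at (278,184), small grey decoy at (276,240), yellow decoy at (220,254), egg cup at (237,214) and loop tool at (325,178). I'll take rough positions from this, then look from the wrist.

```bash
cat > h.py <<'E'
import numpy as np,cv2
from scipy.spatial.transform import Rotation as Ro
from station import *
def cam(n,o=None):
    c=calibration(n);K=c["intrinsics"]
    if n!="wrist":
        R=c["R"];return K,R.T,-R.T@c["t"]
    q=o["tool_rot"];Rt=Ro.from_quat([q[1],q[2],q[3],q[0]]).as_matrix()
    M=c["mount"];return K,Rt@M[:3,:3],Rt@M[:3,3]+o["eef_pos"]
def onplane(C,uv,z):
    K,R,t=C;uv=np.atleast_2d(uv).astype(float)
    d=np.c_[uv,np.ones(len(uv))]@np.linalg.inv(K).T@R.T
    return t+d*((z-t[2])/d[:,2])[:,None]
def proj(C,X):
    K,R,t=C;p=(np.atleast_2d(X)-t)@R@K.T;return p[:,:2]/p[:,2:]
E
python3 - <<'E'
from h import *
C=cam("top")
for n,uv,z in[("holder",(267,163),.02),("die",(278,184),.026),("egg",(237,214),.04),("loop",(325,178),.01),("lug",(253,132),.02)]:print(n,onplane(C,uv,z).round(3))
p=np.load("top0.npz")["p"][105:225,215:345];cv2.imwrite("pics/topc.png",cv2.resize(p[:,:,::-1],None,fx=5,fy=5,interpolation=cv2.INTER_CUBIC))
o=get_obs();print(cam("wrist",o)[1:],np.rad2deg(Ro.from_quat(np.roll(o["tool_rot"],-1)).as_matrix()[:,0]))
E
```

```text
holder [[ 0.575 -0.006  0.02 ]]
die [[ 0.516 -0.035  0.026]]
egg [[0.435 0.076 0.04 ]]
loop [[ 0.532 -0.165  0.01 ]]
lug [[0.662 0.031 0.02 ]]
(array([[ 3.69508147e-01, -8.81131023e-01, -2.95079395e-01],
       [-9.29227187e-01, -3.50638974e-01, -1.16572484e-01],
       [-7.50704008e-04,  3.17270279e-01, -9.48334860e-01]]), array([ 0.32646677, -0.59759965,  0.37333835])) [ 5.32342444e+01  2.11877683e+01 -6.47889921e-03]
```

View pics/topc.png

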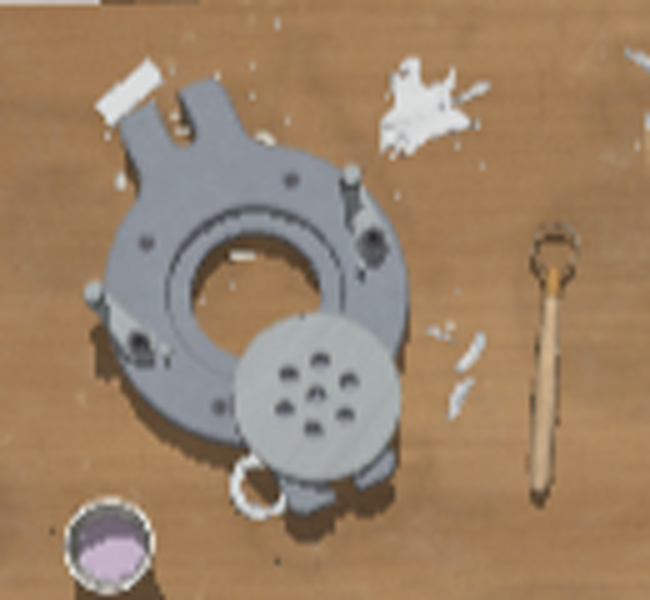

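The crop shows the holder turned about 24° (+x lug far side, upper left of the picture). The left pivot is at crop (140,345), the right at (372,243) and the die at (317,395). The tool's x axis is already nearly along holder +x. Next I move the wrist camera over the holder.

Request:
drive_tool(increments=[{"dx":0.03,"dy":-0.036,"dz":-0.015,"claw":0.06},{"dx":0.04,"dy":-0.046,"dz":-0.015},{"dx":0.04,"dy":-0.046,"dz":-0.015},{"dx":0.04,"dy":-0.046},{"dx":0.04,"dy":-0.046},{"dx":0.04,"dy":-0.046},{"dx":0.04,"dy":-0.046},{"dx":0.04,"dy":-0.046},{"dx":0.04,"dy":-0.046},{"dx":0.03,"dy":-0.036},{"dx":0.02,"dy":-0.02},{},{},{}])

```text
schema error: expected keys claw, dx, dy, dz, wx, wy, wz
```

```bash
python3 - <<'E'
from h import *
import station;print([k for k in dir(station) if k[0]!='_'])
o=get_obs();print(o["t"],o["eef_pos"],o["tool_rot"],o["joint_vel"].round(3),o["gripper_width"])
p,d=read_camera("wrist");np.savez("w1.npz",p=p,d=d,e=o["eef_pos"],q=o["tool_rot"])
cv2.imwrite("pics/w1.png",p[:,:,::-1])
E
```

```text
['PlanningError', 'calibration', 'finger_overhang', 'get_obs', 'hand_in', 'read_camera']
0.1 [ 0.24939907 -0.62669941  0.25540407] [-8.08264672e-04  9.82118001e-01  1.88264534e-01 -2.12506677e-04] [-0.001 -0.001  0.002 -0.002 -0.    -0.001 -0.   ] 1.001202815842228
```

View pics/w1.png

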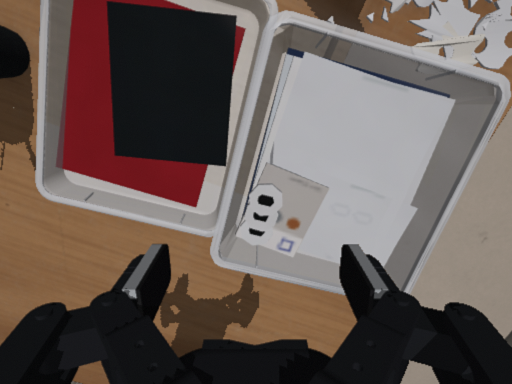

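The move was refused because rows need every key. This picture only shows the trays at the start position, with the fingers at the bottom (155,270) and (360,270).

Request:
drive_tool(increments=[{"dx":0.03,"dy":-0.036,"dz":-0.015,"wx":0,"wy":0,"wz":0,"claw":0.06},{"dx":0.04,"dy":-0.046,"dz":-0.015,"wx":0,"wy":0,"wz":0,"claw":0.06},{"dx":0.04,"dy":-0.046,"dz":-0.015,"wx":0,"wy":0,"wz":0,"claw":0.06},{"dx":0.04,"dy":-0.046,"dz":0,"wx":0,"wy":0,"wz":0,"claw":0.06},{"dx":0.04,"dy":-0.046,"dz":0,"wx":0,"wy":0,"wz":0,"claw":0.06},{"dx":0.04,"dy":-0.046,"dz":0,"wx":0,"wy":0,"wz":0,"claw":0.06},{"dx":0.04,"dy":-0.046,"dz":0,"wx":0,"wy":0,"wz":0,"claw":0.06},{"dx":0.04,"dy":-0.046,"dz":0,"wx":0,"wy":0,"wz":0,"claw":0.06},{"dx":0.04,"dy":-0.046,"dz":0,"wx":0,"wy":0,"wz":0,"claw":0.06},{"dx":0.03,"dy":-0.036,"dz":0,"wx":0,"wy":0,"wz":0,"claw":0.06},{"dx":0.02,"dy":-0.02,"dz":0,"wx":0,"wy":0,"wz":0,"claw":0.06},{"dx":0,"dy":0,"dz":0,"wx":0,"wy":0,"wz":0,"claw":0.06},{"dx":0,"dy":0,"dz":0,"wx":0,"wy":0,"wz":0,"claw":0.06},{"dx":0,"dy":0,"dz":0,"wx":0,"wy":0,"wz":0,"claw":0.06}])

```text
t: 1.9
eef_pos: [0.4505, -0.0536, 0.301]
tool_rot: [0.0, 0.982, 0.187, -0.0]
contact_force: [-0.4, 0.4, 0.2]
gripper_width: 0.701
grasp_force: 0.0
```

View pics/w2.png

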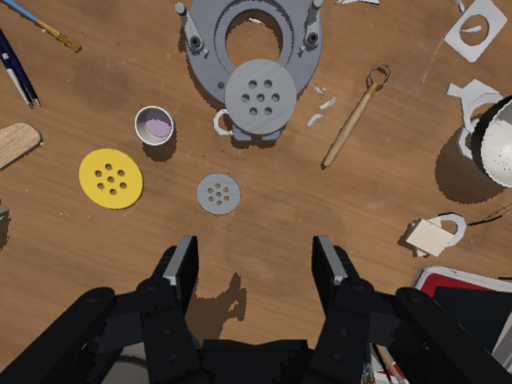

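The wrist view shows the holder cut off at the top, with pivots at (195,43) and (312,40), the die at (260,97) and the cup at (155,126). I move forward so that the whole holder shows, then measure.

Request:
drive_tool(increments=[{"dx":0.03,"dy":0,"dz":0,"wx":0,"wy":0,"wz":0,"claw":0.06},{"dx":0.04,"dy":0,"dz":0,"wx":0,"wy":0,"wz":0,"claw":0.06},{"dx":0.03,"dy":0,"dz":0,"wx":0,"wy":0,"wz":0,"claw":0.06},{"dx":0,"dy":0,"dz":0,"wx":0,"wy":0,"wz":0,"claw":0.06},{"dx":0,"dy":0,"dz":0,"wx":0,"wy":0,"wz":0,"claw":0.06}])

```text
t: 2.58
eef_pos: [0.5432, -0.0163, 0.3008]
tool_rot: [0.0, 0.982, 0.188, -0.001]
contact_force: [-0.0, 0.3, 0.0]
gripper_width: 0.704
grasp_force: 0.0
```

```bash
python3 - <<'E'
from h import *
o=get_obs();print(o["t"],o["eef_pos"],o["tool_rot"],o["gripper_width"])
p,d=read_camera("wrist");np.savez("w3.npz",p=p,d=d,e=o["eef_pos"],q=o["tool_rot"])
C=cam("wrist",o)
X0=onplane(C,[[256,192]],.02)
uv=proj(C,[[.575,-.006,.02]])[0];print(uv)
u,v=int(uv[0]),int(uv[1]);x0,y0=max(u-95,0),max(v-90,0)
c=p[y0:y0+190,x0:x0+200];print("crop",x0,y0)
cv2.imwrite("pics/w3c.png",cv2.resize(c[:,:,::-1],None,fx=3.1,fy=3.1,interpolation=cv2.INTER_CUBIC))
E
```

```text
2.575 [ 0.54319945 -0.01627158  0.30082439] [ 8.82996676e-05  9.82217342e-01  1.87746438e-01 -6.00173060e-04] 0.7041256949568931
[255.13754192 126.18605928]
crop 160 36
```

View pics/w3c.png

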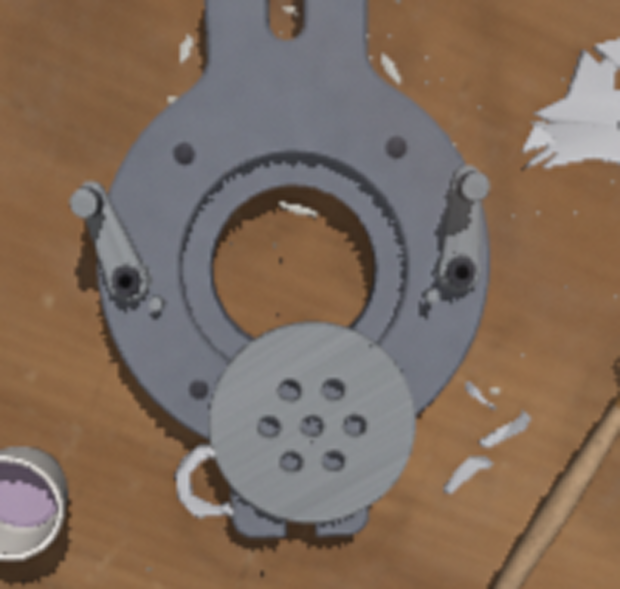

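The crop (3.1×, origin (160,36)) shows the pivots at (126,281) and (461,272), the die centre at (312,425), the seat at about (294,265), and the posts at (86,201) and (473,184). Now I measure these.

```bash
cat > m.py <<'E'
from h import *
from scipy.optimize import least_squares
def circ(P,r=None):
    f=lambda s:np.hypot(P[:,0]-s[0],P[:,1]-s[1])-(s[2] if r is None else r)
    s=least_squares(f,[*P[:,:2].mean(0),.045],loss="soft_l1",f_scale=.001).x;return s
def cloud(C,d):
    K,R,t=C;v,u=np.mgrid[:384,:512]
    X=np.stack([(u-K[0,2])/K[0,0]*d,(v-K[1,2])/K[1,1]*d,d],-1)@R.T+t
    X[d==0]=np.nan;return X
E
python3 - <<'E'
from m import *
z=np.load("w3.npz");o=dict(eef_pos=z["e"],tool_rot=z["q"]);C=cam("wrist",o);X=cloud(C,z["d"])
cr=lambda a:np.array(a,float)/3.1+[160,36]
pv=onplane(C,cr([[126,281],[461,272]]),.031)[:,:2];print("piv",pv,"dist",np.linalg.norm(pv[0]-pv[1]),"mid",pv.mean(0))
H=X[:,:,2];mid=pv.mean(0)
hy=(pv[0]-pv[1]);hy/=np.linalg.norm(hy);hx=np.array([hy[1],-hy[0]]);print("hx",hx,np.degrees(np.arctan2(hx[1],hx[0])))
rr=np.hypot(*(X[:,:,:2]-mid).transpose(2,0,1))
print("deck h",np.nanmedian(H[(rr>.055)&(rr<.08)&(H>.012)]))
# die from holes+contour: height mask
m=((H>.0235)&(H<.029)).astype(np.uint8);n,l,s,c=cv2.connectedComponentsWithStats(m)
i=1+np.argmax(s[1:,4]);print(s[i],c[i])
ct=max(cv2.findContours((l==i).astype(np.uint8),0,1)[0],key=len)[:,0]
D=circ(onplane(C,ct+0.,.026));print("die h",np.nanmedian(H[l==i]),"fit",D)
g=cv2.cvtColor(z["p"],cv2.COLOR_RGB2GRAY)
dc=onplane(C,cr([[312,425]]),.026)[0,:2]
for nm,P in(("die",D[:2]),("dieclick",dc)):print(nm,P,"holder xy",(P-mid)@hx,(P-mid)@hy)
# hole: pixels seeing bench
m=((H<.008)&(rr<.05)).astype(np.uint8);n,l,s,c=cv2.connectedComponentsWithStats(m);i=1+np.argmax(s[1:,4])
ct=max(cv2.findContours((l==i).astype(np.uint8),0,1)[0],key=len)[:,0]
P=onplane(C,ct+0.,.014)[:,:2];P=P[np.hypot(*(P-D[:2]).T)>.052];print("hole",circ(P),"h",(circ(P)[:2]-mid)@hx,(circ(P)[:2]-mid)@hy)
# seat edge: boundary deck/floor
m=((H<.0165)&(rr<.056)).astype(np.uint8);n,l,s,c=cv2.connectedComponentsWithStats(m);i=1+np.argmax(s[1:,4])
ct=max(cv2.findContours((l==i).astype(np.uint8),0,1)[0],key=len)[:,0]
P=onplane(C,ct+0.,.0165)[:,:2];P=P[np.hypot(*(P-D[:2]).T)>.052];print("seat",circ(P),"h",(circ(P)[:2]-mid)@hx,(circ(P)[:2]-mid)@hy)
for uv in([86,201],[473,184]):
    P=onplane(C,cr([uv]),.045)[0,:2]-mid;print("post",P@hx,P@hy)
E
```

```text
piv [[ 0.54979134  0.05970195]
 [ 0.60454646 -0.06844309]] dist 0.13935305550460977 mid [ 0.5771689  -0.00437057]
hx [0.91957108 0.39292369] 23.1365429496734
deck h 0.3380387509756473
[ 227  140   67   65 3126] [260.06365963 171.76455534]
die h 0.02613813811304702 fit [ 0.51920292 -0.03542664  0.04536044]
die [ 0.51920292 -0.03542664] holder xy -0.06550650612372722 -0.0057820575969160905
dieclick [ 0.51926759 -0.03626028] holder xy -0.06577459407576035 -0.006574062124496914
hole [ 0.57800521 -0.00328536  0.03490676] h 0.0011954534728586515 0.0006693212988277354
seat [ 0.5776339  -0.00348696  0.04734103] h 0.0007747882034629673 0.0006298300090438663
post 0.03290524769711154 0.08013798745839475
post 0.035270043111142936 -0.07079622520954544
```

Everything agrees with the given sizes: seat at about (0.5775,-0.0038), die at (0.519,-0.036), 66 mm out, push direction 28.7°. I go behind the die, aligned with that direction and still high, and measure the fingertips.

Request:
drive_tool(increments=[{"dx":-0.03,"dy":0.006,"dz":0.03,"wx":0,"wy":0,"wz":0,"claw":0.04},{"dx":-0.03,"dy":0.006,"dz":0.04,"wx":0,"wy":0,"wz":0,"claw":0.04},{"dx":-0.0265,"dy":0.0043,"dz":0.04,"wx":0,"wy":0,"wz":0,"claw":0.04},{"dx":0,"dy":0,"dz":0.04,"wx":0,"wy":0,"wz":-3.5,"claw":0.04},{"dx":0,"dy":0,"dz":0.03,"wx":0,"wy":0,"wz":-3.6,"claw":0.04},{"dx":0,"dy":0,"dz":0,"wx":0,"wy":0,"wz":0,"claw":0.04},{"dx":0,"dy":0,"dz":0,"wx":0,"wy":0,"wz":0,"claw":0.04},{"dx":0,"dy":0,"dz":0,"wx":0,"wy":0,"wz":0,"claw":0.04}])

```text
t: 3.62
eef_pos: [0.4705, -0.0627, 0.1226]
tool_rot: [0.001, 0.969, 0.248, 0.001]
contact_force: [0.6, -0.4, 0.5]
gripper_width: 0.468
grasp_force: 0.0
```

```bash
python3 - <<'E'
from m import *
o=get_obs();print(o["eef_pos"],o["gripper_width"]);Rt=Ro.from_quat(np.roll(o["tool_rot"],-1)).as_matrix();print("yaw",np.degrees(np.arctan2(Rt[1,0],Rt[0,0])))
p,d=read_camera("wrist");C=cam("wrist",o);X=cloud(C,d)
T=(X-o["eef_pos"])@Rt
m=(abs(T[:,:,0])<.03)&(T[:,:,2]>-.02)&(T[:,:,2]<.05)&(abs(T[:,:,1])<.06)
for s in(-1,1):
    Q=T[m&(s*T[:,:,1]>0)];q=Q[Q[:,2]>Q[:,2].max()-.02];print(len(Q),"tipz",np.percentile(Q[:,2],[90,98,100]),"x",np.percentile(q[:,0],[0,50,100]),"y",np.percentile(q[:,1],[0,50,100]))
E
```

```text
[ 0.47051469 -0.06269867  0.12263219] 0.4678003365593943
yaw 28.74809607519042
1838 tipz [0.01367541 0.01907413 0.0238684 ] x [-0.01086944  0.00775998  0.01251811] y [-0.03224123 -0.02089196 -0.01846062]
1842 tipz [0.01354959 0.01897125 0.02383727] x [-0.01072647  0.00782813  0.01242069] y [0.02107141 0.02338092 0.03475799]
```

Tip is about 24 mm ahead of the TCP. I back off 4 mm and go down behind the die.

Request:
drive_tool(increments=[{"dx":-0.005,"dy":0,"dz":0.03,"wx":0,"wy":0,"wz":0,"claw":0.04},{"dx":0,"dy":0,"dz":0.03,"wx":0,"wy":0,"wz":0,"claw":0.04},{"dx":0,"dy":0,"dz":0.012,"wx":0,"wy":0,"wz":0,"claw":0.04},{"dx":0,"dy":0,"dz":0.002,"wx":0,"wy":0,"wz":0,"claw":0.04},{"dx":0,"dy":0,"dz":0.0015,"wx":0,"wy":0,"wz":0,"claw":0.04},{"dx":0,"dy":0,"dz":0,"wx":0,"wy":0,"wz":0,"claw":0.04},{"dx":0,"dy":0,"dz":0,"wx":0,"wy":0,"wz":0,"claw":0.04}])

```text
t: 4.55
eef_pos: [0.4656, -0.065, 0.0462]
tool_rot: [0.0, 0.969, 0.249, 0.001]
contact_force: [-0.1, -0.2, 0.9]
gripper_width: 0.469
grasp_force: 0.0
```

Request:
drive_tool(increments=[{"dx":0.005,"dy":0,"dz":0,"wx":0,"wy":0,"wz":0,"claw":0.04},{"dx":0.005,"dy":0,"dz":0,"wx":0,"wy":0,"wz":0,"claw":0.04},{"dx":0.005,"dy":0,"dz":0,"wx":0,"wy":0,"wz":0,"claw":0.04},{"dx":0.005,"dy":0,"dz":0,"wx":0,"wy":0,"wz":0,"claw":0.04},{"dx":0.005,"dy":0,"dz":0,"wx":0,"wy":0,"wz":0,"claw":0.04},{"dx":0.005,"dy":0,"dz":0,"wx":0,"wy":0,"wz":0,"claw":0.04},{"dx":0.005,"dy":0,"dz":0,"wx":0,"wy":0,"wz":0,"claw":0.04},{"dx":0.005,"dy":0,"dz":0,"wx":0,"wy":0,"wz":0,"claw":0.04},{"dx":0.004,"dy":0,"dz":0,"wx":0,"wy":0,"wz":0,"claw":0.04},{"dx":0.004,"dy":0,"dz":0,"wx":0,"wy":0,"wz":0,"claw":0.04},{"dx":0.004,"dy":0,"dz":0,"wx":0,"wy":0,"wz":0,"claw":0.04},{"dx":0,"dy":0,"dz":0,"wx":0,"wy":0,"wz":0,"claw":0.04},{"dx":0,"dy":0,"dz":0,"wx":0,"wy":0,"wz":0,"claw":0.04}])

```text
t: 6.18
eef_pos: [0.511, -0.0397, 0.0457]
tool_rot: [-0.0, 0.969, 0.249, 0.0]
contact_force: [0.0, 0.6, -0.1]
gripper_width: 0.47
grasp_force: 0.0
```

```bash
cat > die.py <<'E'
from m import *
# die seen by the wrist camera: holes pattern/top face by depth, relative to the seat
S=np.array([.5775,-.0038]);hx=np.array([.9196,.3929]);hy=np.array([-.3929,.9196])
o=get_obs();print(o["eef_pos"].round(4))
p,d=read_camera("wrist");C=cam("wrist",o);X=cloud(C,d);H=X[:,:,2]
cv2.imwrite("pics/die%d.png"%(o["t"]*100),p[:,:,::-1])
p2,d2=read_camera("top");C2=cam("top");cv2.imwrite("pics/tdie%d.png"%(o["t"]*100),p2[:,:,::-1])
for n,P,D,K in(("wrist",p,d,C),("top",p2,d2,C2)):
    X=cloud(K,D);H=X[:,:,2];q=X[:,:,:2]-S;m=(H>.0232)&(H<.029)&(np.hypot(q[:,:,0],q[:,:,1])<.12)
    n_,l,s,c=cv2.connectedComponentsWithStats(m.astype(np.uint8));i=1+np.argmax(s[1:,4])
    ct=max(cv2.findContours((l==i).astype(np.uint8),0,1)[0],key=len)[:,0]
    f=circ(onplane(K,ct+0.,.026),.0455 if n=="wrist" else .0455);w=f[:2]-S
    print(n,s[i],"h",np.median(H[l==i]).round(4),"c",f.round(4),"hold",(w@hx).round(4),(w@hy).round(4))
E
python3 die.py
```

```text
[ 0.511  -0.0397  0.0457]
wrist [  157    47   196   224 27573] h 0.0262 c [ 0.5573 -0.0157  0.045 ] hold -0.0232 -0.0031
top [254 160  12  26 119] h 0.0257 c [ 0.5559 -0.0183  0.045 ] hold -0.0255 -0.0049
```

On track: the die is 23 mm out with 3 mm sideways still to close, in line with the push. I continue.

Request:
drive_tool(increments=[{"dx":0.004,"dy":0,"dz":0,"wx":0,"wy":0,"wz":0,"claw":0.04},{"dx":0.004,"dy":0,"dz":0,"wx":0,"wy":0,"wz":0,"claw":0.04},{"dx":0.004,"dy":0,"dz":0,"wx":0,"wy":0,"wz":0,"claw":0.04},{"dx":0.003,"dy":0,"dz":0,"wx":0,"wy":0,"wz":0,"claw":0.04},{"dx":0,"dy":0,"dz":0,"wx":0,"wy":0,"wz":0,"claw":0.04},{"dx":0,"dy":0,"dz":0,"wx":0,"wy":0,"wz":0,"claw":0.04}])

```text
t: 7.02
eef_pos: [0.5242, -0.0325, 0.0457]
tool_rot: [-0.0, 0.969, 0.249, 0.0]
contact_force: [1.3, 0.2, -0.3]
gripper_width: 0.471
grasp_force: 0.0
```

```bash
python3 die.py; ls pics
```

```text
[ 0.5242 -0.0325  0.0457]
wrist [  160   101   192   170 15710] h 0.0254 c [ 0.5552 -0.0267  0.045 ] hold -0.0295 -0.0123
top [234 164  15  13  53] h 0.0262 c [0.5864 0.0393 0.045 ] hold 0.0251 0.0362
die617.png
die702.png
side0.png
tdie617.png
tdie702.png
top0.png
topc.png
w1.png
w2.png
w3c.png
```

View pics/die702.png

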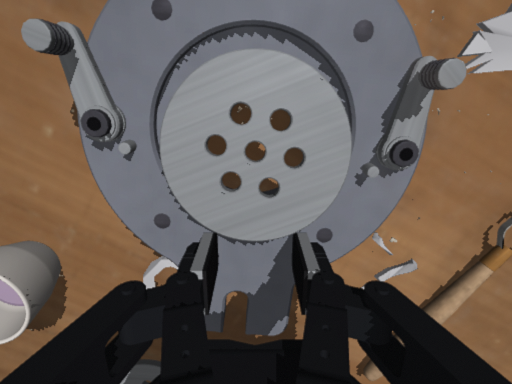

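The die (centre (256,151)) has tipped its front edge into the seat (mouth spans columns 152–354) and is well centred sideways. I push on the last ~9 mm.

Request:
drive_tool(increments=[{"dx":0.003,"dy":0,"dz":0,"wx":0,"wy":0,"wz":0,"claw":0.04},{"dx":0.003,"dy":0,"dz":0,"wx":0,"wy":0,"wz":0,"claw":0.04},{"dx":0.002,"dy":0,"dz":0,"wx":0,"wy":0,"wz":0,"claw":0.04},{"dx":0.001,"dy":0,"dz":0,"wx":0,"wy":0,"wz":0,"claw":0.04},{"dx":0,"dy":0,"dz":0,"wx":0,"wy":0,"wz":0,"claw":0.04},{"dx":0,"dy":0,"dz":0,"wx":0,"wy":0,"wz":0,"claw":0.04}])

```text
t: 7.88
eef_pos: [0.5318, -0.0284, 0.0457]
tool_rot: [0.0, 0.969, 0.249, 0.0]
contact_force: [0.4, 0.0, -0.6]
gripper_width: 0.466
grasp_force: 0.0
```

```bash
cat > flat.py <<'E'
from m import *
S=np.array([.5775,-.0038])
o=get_obs();p,d=read_camera("wrist");C=cam("wrist",o);X=cloud(C,d)
r=np.hypot(X[:,:,0]-S[0],X[:,:,1]-S[1]);H=X[:,:,2]
P=X[(r<.036)&(H>.01)&(H<.035)];A=np.c_[P[:,:2]-S,np.ones(len(P))]
for _ in range(3):
    k=np.linalg.lstsq(A,P[:,2],rcond=None)[0];g=abs(A@k-P[:,2])<.0015;A,P=A[g],P[g]
print("die plane z",k[2].round(4),"tilt",np.hypot(*k[:2]).round(4),k[:2].round(4))
P=X[(r>.055)&(r<.066)&(H>.012)&(H<.0255)];print("deck",np.median(P[:,2]))
cv2.imwrite("pics/f%d.png"%(o["t"]*100),p[:,:,::-1]);print("f%d"%(o["t"]*100))
E
python3 flat.py
```

```text
die plane z 0.0203 tilt 0.0016 [ 0.0016 -0.0003]
deck 0.020358230814796194
f787
```

The die is seated and flush: its top is level with the deck and the tilt is 0.0016. I lift, shut the fingers, align to the holder and go to the outside of the left post.

Request:
drive_tool(increments=[{"dx":-0.003,"dy":0,"dz":-0.005,"wx":0,"wy":0,"wz":0,"claw":0.04},{"dx":0,"dy":0,"dz":-0.025,"wx":0,"wy":0,"wz":0,"claw":0.04},{"dx":0,"dy":0,"dz":-0.03,"wx":0,"wy":0,"wz":0,"claw":0.0},{"dx":0,"dy":0,"dz":0,"wx":0,"wy":0,"wz":5.6,"claw":0.0},{"dx":0.02,"dy":-0.027,"dz":0,"wx":0,"wy":0,"wz":0,"claw":0.0},{"dx":0.03,"dy":-0.04,"dz":0,"wx":0,"wy":0,"wz":0,"claw":0.0},{"dx":0.031,"dy":-0.044,"dz":0,"wx":0,"wy":0,"wz":0,"claw":0.0},{"dx":0,"dy":0,"dz":0,"wx":0,"wy":0,"wz":0,"claw":0.0},{"dx":0,"dy":0,"dz":0,"wx":0,"wy":0,"wz":0,"claw":0.0},{"dx":0,"dy":0,"dz":0,"wx":0,"wy":0,"wz":0,"claw":0.0}])

```text
t: 9.18
eef_pos: [0.5597, 0.1022, 0.1056]
tool_rot: [0.001, 0.98, 0.2, -0.0]
contact_force: [0.2, -1.1, -0.2]
gripper_width: -0.001
grasp_force: 0.0
```

```bash
cat > tip.py <<'E'
from m import *
S=np.array([.5775,-.0038]);hx=np.array([.9196,.3929]);hy=np.array([-.3929,.9196])
o=get_obs();Rt=Ro.from_quat(np.roll(o["tool_rot"],-1)).as_matrix();w=o["eef_pos"][:2]-S
print("holder xy",(w@hx).round(4),(w@hy).round(4),o["eef_pos"][2].round(4),"yaw",np.degrees(np.arctan2(Rt[1,0],Rt[0,0])).round(2),o["gripper_width"].round(3),o["contact_force"].round(1))
p,d=read_camera("wrist");C=cam("wrist",o);X=cloud(C,d);T=(X-o["eef_pos"])@Rt
m=(abs(T[:,:,0])<.03)&(T[:,:,2]>-.02)&(T[:,:,2]<.036)&(abs(T[:,:,1])<.03);Q=T[m]
for a in(.005,.015):
    q=Q[Q[:,2]>a];print(a,len(q),q.min(0).round(4),q.max(0).round(4))
# posts: things 38..50 mm up within reach of the clips
q=X[:,:,:2]-S;h=np.stack([q@hx,q@hy],-1);H=X[:,:,2]
for s in(1,-1):
    r=np.hypot(h[:,:,0],h[:,:,1]-s*.07);P=h[(H>.041)&(H<.049)&(r<.043)]
    if len(P):c=np.median(P,0);print("post",s,len(P),c.round(4),"ang",np.arctan2(c[0],.07-s*c[1]).round(2))
cv2.imwrite("pics/t%d.png"%(o["t"]*100),p[:,:,::-1]);print("t%d"%(o["t"]*100))
E
python3 tip.py
```

```text
Traceback (most recent call last):
  File "tip.py", line 4, in <module>
    print("holder xy",(w@hx).round(4),(w@hy).round(4),o["eef_pos"][2].round(4),"yaw",np.degrees(np.arctan2(Rt[1,0],Rt[0,0])).round(2),o["gripper_width"].round(3),o["contact_force"].round(1))
                                                                                                                                      ^^^^^^^^^^^^^^^^^^^^^^^^
AttributeError: 'float' object has no attribute 'round'
```

```bash
sed -i 's/o\["gripper_width"\].round(3)/round(o["gripper_width"],3)/' tip.py; python3 tip.py; python3 flat.py
```

```text
holder xy 0.0252 0.1045 0.1056 yaw 23.07 -0.001 [ 0.2 -1.1 -0.2]
0.005 755 [ 0.0068 -0.0123  0.005 ] [0.0126 0.0148 0.0214]
0.015 198 [ 0.0072 -0.0107  0.015 ] [0.0124 0.0138 0.0214]
post 1 235 [0.0331 0.082 ] ang 1.92
post -1 16 [ 0.0333 -0.066 ] ang 1.45
t917
die plane z 0.0203 tilt 0.0023 [0.0021 0.0007]
deck 0.02038645318126439
f922
```

Request:
drive_tool(increments=[{"dx":0.003,"dy":-0.004,"dz":0.02,"wx":0,"wy":0,"wz":0,"claw":0.0},{"dx":0,"dy":0,"dz":0.02,"wx":0,"wy":0,"wz":0,"claw":0.0},{"dx":0,"dy":0,"dz":0.0075,"wx":0,"wy":0,"wz":0,"claw":0.0},{"dx":0,"dy":0,"dz":0,"wx":0,"wy":0,"wz":0,"claw":0.0},{"dx":0,"dy":0.004,"dz":0,"wx":0,"wy":0,"wz":0,"claw":0.0},{"dx":0,"dy":0.004,"dz":0,"wx":0,"wy":0,"wz":0,"claw":0.0},{"dx":0,"dy":0.004,"dz":0,"wx":0,"wy":0,"wz":0,"claw":0.0},{"dx":0,"dy":0.004,"dz":0,"wx":0,"wy":0,"wz":0,"claw":0.0},{"dx":0,"dy":0.004,"dz":0,"wx":0,"wy":0,"wz":0,"claw":0.0},{"dx":0,"dy":0.004,"dz":0,"wx":0,"wy":0,"wz":0,"claw":0.0},{"dx":0,"dy":0.004,"dz":0,"wx":0,"wy":0,"wz":0,"claw":0.0},{"dx":0,"dy":0.004,"dz":0,"wx":0,"wy":0,"wz":0,"claw":0.0},{"dx":0,"dy":0.004,"dz":0,"wx":0,"wy":0,"wz":0,"claw":0.0},{"dx":0,"dy":0.004,"dz":0,"wx":0,"wy":0,"wz":0,"claw":0.0},{"dx":0,"dy":0.004,"dz":0,"wx":0,"wy":0,"wz":0,"claw":0.0},{"dx":0,"dy":0,"dz":0,"wx":0,"wy":0,"wz":0,"claw":0.0},{"dx":0,"dy":0,"dz":0,"wx":0,"wy":0,"wz":0,"claw":0.0}])

```text
t: 11.4
eef_pos: [0.5789, 0.0685, 0.0582]
tool_rot: [0.0, 0.98, 0.201, 0.0]
contact_force: [-1.0, 0.8, -0.6]
gripper_width: -0.005
grasp_force: 0.6
```

```bash
python3 tip.py
```

```text
holder xy 0.0297 0.066 0.0582 yaw 23.21 -0.005 [-1.   0.8 -0.6]
0.005 1381 [-0.0113 -0.0123  0.005 ] [0.0152 0.0267 0.036 ]
0.015 569 [-0.0067 -0.0108  0.015 ] [0.0152 0.0267 0.036 ]
post 1 673 [0.0373 0.0553] ang 1.19
post -1 44 [ 0.0336 -0.0663] ang 1.46
t1140
```

```bash
python3 flat.py
```

```text
die plane z 0.0202 tilt 0.0028 [ 0.0028 -0.0004]
deck 0.02037004848315939
f1145
```

Request:
drive_tool(increments=[{"dx":0,"dy":-0.002,"dz":-0.01,"wx":0,"wy":0,"wz":0,"claw":0.0},{"dx":0,"dy":0,"dz":-0.02,"wx":0,"wy":0,"wz":0,"claw":0.0},{"dx":0.012,"dy":0.012,"dz":0,"wx":0,"wy":0,"wz":0,"claw":0.0},{"dx":0.012,"dy":0.014,"dz":0,"wx":0,"wy":0,"wz":0,"claw":0.0},{"dx":0,"dy":0,"dz":0,"wx":0,"wy":0,"wz":0,"claw":0.0},{"dx":0,"dy":0,"dz":0.02,"wx":0,"wy":0,"wz":0,"claw":0.0},{"dx":0,"dy":0,"dz":0.01,"wx":0,"wy":0,"wz":0,"claw":0.0},{"dx":0,"dy":0,"dz":0,"wx":0,"wy":0,"wz":0,"claw":0.0},{"dx":-0.005,"dy":0,"dz":0,"wx":0,"wy":0,"wz":0,"claw":0.0},{"dx":-0.005,"dy":0,"dz":0,"wx":0,"wy":0,"wz":0,"claw":0.0},{"dx":-0.005,"dy":0,"dz":0,"wx":0,"wy":0,"wz":0,"claw":0.0},{"dx":-0.005,"dy":0,"dz":0,"wx":0,"wy":0,"wz":0,"claw":0.0},{"dx":-0.005,"dy":0,"dz":0,"wx":0,"wy":0,"wz":0,"claw":0.0},{"dx":-0.004,"dy":0,"dz":0,"wx":0,"wy":0,"wz":0,"claw":0.0},{"dx":-0.003,"dy":0,"dz":0,"wx":0,"wy":0,"wz":0,"claw":0.0},{"dx":-0.002,"dy":0,"dz":0,"wx":0,"wy":0,"wz":0,"claw":0.0},{"dx":0,"dy":0,"dz":0,"wx":0,"wy":0,"wz":0,"claw":0.0},{"dx":0,"dy":0,"dz":0,"wx":0,"wy":0,"wz":0,"claw":0.0}])

```text
t: 13.75
eef_pos: [0.578, 0.0427, 0.0579]
tool_rot: [-0.0, 0.98, 0.201, -0.001]
contact_force: [0.1, -0.3, 0.4]
gripper_width: 0.002
grasp_force: 0.0
```

```bash
python3 tip.py
```

```text
holder xy 0.0188 0.0426 0.0579 yaw 23.22 0.002 [ 0.1 -0.3  0.4]
0.005 1420 [-0.0275 -0.03    0.005 ] [0.0295 0.0268 0.036 ]
0.015 871 [-0.0275 -0.03    0.015 ] [0.0295 0.0268 0.036 ]
post 1 230 [0.0301 0.0471] ang 0.92
post -1 500 [ 0.0351 -0.07  ] ang 1.57
t1375
```

Request:
drive_tool(increments=[{"dx":-0.002,"dy":0,"dz":0,"wx":0,"wy":0,"wz":0,"claw":0.0},{"dx":-0.002,"dy":0,"dz":0,"wx":0,"wy":0,"wz":0,"claw":0.0},{"dx":0,"dy":0,"dz":0,"wx":0,"wy":0,"wz":0,"claw":0.0}])

```text
t: 14.18
eef_pos: [0.5752, 0.0411, 0.0583]
tool_rot: [-0.0, 0.98, 0.201, 0.0]
contact_force: [2.1, 0.6, -0.8]
gripper_width: 0.003
grasp_force: 0.9
```

Request:
drive_tool(increments=[{"dx":-0.0015,"dy":0,"dz":0,"wx":0,"wy":0,"wz":0,"claw":0.0},{"dx":0,"dy":0,"dz":0,"wx":0,"wy":0,"wz":0,"claw":0.0}])

```text
t: 14.42
eef_pos: [0.5749, 0.041, 0.0585]
tool_rot: [-0.0, 0.98, 0.201, 0.002]
contact_force: [4.2, 1.6, -3.8]
gripper_width: -0.001
grasp_force: 2.6
```

Request:
drive_tool(increments=[{"dx":-0.0015,"dy":0,"dz":0,"wx":0,"wy":0,"wz":0,"claw":0.0},{"dx":0,"dy":0,"dz":0,"wx":0,"wy":0,"wz":0,"claw":0.0},{"dx":0.006,"dy":0,"dz":0,"wx":0,"wy":0,"wz":0,"claw":0.0},{"dx":0.004,"dy":0,"dz":-0.02,"wx":0,"wy":0,"wz":0,"claw":0.0},{"dx":0.004,"dy":0,"dz":-0.025,"wx":0,"wy":0,"wz":0,"claw":0.0},{"dx":0,"dy":0.04,"dz":0,"wx":0,"wy":0,"wz":0,"claw":0.0},{"dx":0,"dy":0.04,"dz":0,"wx":0,"wy":0,"wz":0,"claw":0.0},{"dx":0,"dy":0.04,"dz":0,"wx":0,"wy":0,"wz":0,"claw":0.0},{"dx":0,"dy":0.028,"dz":0,"wx":0,"wy":0,"wz":0,"claw":0.0},{"dx":0,"dy":0,"dz":0,"wx":0,"wy":0,"wz":0,"claw":0.0},{"dx":0,"dy":0,"dz":0,"wx":0,"wy":0,"wz":0,"claw":0.0}])

```text
t: 15.8
eef_pos: [0.6426, -0.0895, 0.1028]
tool_rot: [-0.001, 0.979, 0.201, -0.001]
contact_force: [-0.6, -0.3, -0.3]
gripper_width: -0.001
grasp_force: 0.0
```

```bash
python3 tip.py
```

```text
holder xy 0.0262 -0.1044 0.1028 yaw 23.25 -0.001 [-0.6 -0.3 -0.3]
0.005 762 [ 0.0068 -0.0123  0.005 ] [0.0128 0.0149 0.0214]
0.015 197 [ 0.0071 -0.0111  0.015 ] [0.0128 0.0137 0.0214]
post 1 252 [0.0012 0.0348] ang 0.03
post -1 243 [ 0.0352 -0.072 ] ang 1.63
t1580
```

```bash
python3 flat.py
```

```text
die plane z 0.0201 tilt 0.0021 [0.0006 0.002 ]
deck 0.02017706911003167
f1585
```

The left clip is home (0.03 rad). Now the right clip, mirrored.

Request:
drive_tool(increments=[{"dx":0.002,"dy":0,"dz":0.02,"wx":0,"wy":0,"wz":0,"claw":0.0},{"dx":0,"dy":0,"dz":0.02,"wx":0,"wy":0,"wz":0,"claw":0.0},{"dx":0,"dy":0,"dz":0.0045,"wx":0,"wy":0,"wz":0,"claw":0.0},{"dx":0,"dy":0,"dz":0,"wx":0,"wy":0,"wz":0,"claw":0.0},{"dx":0,"dy":-0.005,"dz":0,"wx":0,"wy":0,"wz":0,"claw":0.0},{"dx":0,"dy":-0.005,"dz":0,"wx":0,"wy":0,"wz":0,"claw":0.0},{"dx":0,"dy":-0.004,"dz":0,"wx":0,"wy":0,"wz":0,"claw":0.0},{"dx":0,"dy":-0.004,"dz":0,"wx":0,"wy":0,"wz":0,"claw":0.0},{"dx":0,"dy":-0.004,"dz":0,"wx":0,"wy":0,"wz":0,"claw":0.0},{"dx":0,"dy":-0.004,"dz":0,"wx":0,"wy":0,"wz":0,"claw":0.0},{"dx":0,"dy":-0.004,"dz":0,"wx":0,"wy":0,"wz":0,"claw":0.0},{"dx":0,"dy":-0.004,"dz":0,"wx":0,"wy":0,"wz":0,"claw":0.0},{"dx":0,"dy":-0.004,"dz":0,"wx":0,"wy":0,"wz":0,"claw":0.0},{"dx":0,"dy":-0.002,"dz":0,"wx":0,"wy":0,"wz":0,"claw":0.0},{"dx":0,"dy":0,"dz":0,"wx":0,"wy":0,"wz":0,"claw":0.0},{"dx":0,"dy":0,"dz":0,"wx":0,"wy":0,"wz":0,"claw":0.0}])

```text
t: 17.9
eef_pos: [0.6295, -0.0529, 0.0586]
tool_rot: [-0.0, 0.98, 0.201, 0.0]
contact_force: [0.7, -2.5, 0.6]
gripper_width: -0.0
grasp_force: 0.9
```

```bash
python3 tip.py
```

```text
holder xy 0.0285 -0.0656 0.0586 yaw 23.21 -0.0 [ 0.7 -2.5  0.6]
0.005 1462 [-0.0069 -0.024   0.005 ] [0.0195 0.015  0.0359]
0.015 633 [-0.0028 -0.024   0.015 ] [0.0195 0.0133 0.0359]
post 1 383 [0.0015 0.0352] ang 0.04
post -1 718 [ 0.036  -0.0563] ang 1.21
t1789
```

Same second phase: lift, go to the +x side, push to -x.

Request:
drive_tool(increments=[{"dx":0,"dy":0.002,"dz":-0.01,"wx":0,"wy":0,"wz":0,"claw":0.0},{"dx":0,"dy":0,"dz":-0.02,"wx":0,"wy":0,"wz":0,"claw":0.0},{"dx":0.012,"dy":-0.012,"dz":0,"wx":0,"wy":0,"wz":0,"claw":0.0},{"dx":0.013,"dy":-0.014,"dz":0,"wx":0,"wy":0,"wz":0,"claw":0.0},{"dx":0,"dy":0,"dz":0,"wx":0,"wy":0,"wz":0,"claw":0.0},{"dx":0,"dy":0,"dz":0.02,"wx":0,"wy":0,"wz":0,"claw":0.0},{"dx":0,"dy":0,"dz":0.01,"wx":0,"wy":0,"wz":0,"claw":0.0},{"dx":0,"dy":0,"dz":0,"wx":0,"wy":0,"wz":0,"claw":0.0},{"dx":-0.005,"dy":0,"dz":0,"wx":0,"wy":0,"wz":0,"claw":0.0},{"dx":-0.005,"dy":0,"dz":0,"wx":0,"wy":0,"wz":0,"claw":0.0},{"dx":-0.005,"dy":0,"dz":0,"wx":0,"wy":0,"wz":0,"claw":0.0},{"dx":-0.005,"dy":0,"dz":0,"wx":0,"wy":0,"wz":0,"claw":0.0},{"dx":-0.005,"dy":0,"dz":0,"wx":0,"wy":0,"wz":0,"claw":0.0},{"dx":-0.004,"dy":0,"dz":0,"wx":0,"wy":0,"wz":0,"claw":0.0},{"dx":-0.004,"dy":0,"dz":0,"wx":0,"wy":0,"wz":0,"claw":0.0},{"dx":-0.003,"dy":0,"dz":0,"wx":0,"wy":0,"wz":0,"claw":0.0},{"dx":-0.002,"dy":0,"dz":0,"wx":0,"wy":0,"wz":0,"claw":0.0},{"dx":0,"dy":0,"dz":0,"wx":0,"wy":0,"wz":0,"claw":0.0}])

```text
t: 20.2
eef_pos: [0.6082, -0.0366, 0.0587]
tool_rot: [0.0, 0.98, 0.201, 0.0]
contact_force: [2.1, 1.1, 0.0]
gripper_width: 0.002
grasp_force: 0.9
```

Request:
drive_tool(increments=[{"dx":-0.0015,"dy":0,"dz":0,"wx":0,"wy":0,"wz":0,"claw":0.0},{"dx":0,"dy":0,"dz":0,"wx":0,"wy":0,"wz":0,"claw":0.0}])

```text
t: 20.45
eef_pos: [0.6078, -0.0367, 0.0589]
tool_rot: [0.0, 0.98, 0.201, 0.001]
contact_force: [4.7, 0.8, -2.3]
gripper_width: 0.002
grasp_force: 2.5
```

Stalled against the stop, as on the left side. One more firm push, then away and check.

Request:
drive_tool(increments=[{"dx":-0.0015,"dy":0,"dz":0,"wx":0,"wy":0,"wz":0,"claw":0.0},{"dx":0,"dy":0,"dz":0,"wx":0,"wy":0,"wz":0,"claw":0.0},{"dx":0.006,"dy":0,"dz":0,"wx":0,"wy":0,"wz":0,"claw":0.0},{"dx":0.004,"dy":0,"dz":-0.02,"wx":0,"wy":0,"wz":0,"claw":0.0},{"dx":0,"dy":0,"dz":-0.04,"wx":0,"wy":0,"wz":0,"claw":0.0},{"dx":-0.03,"dy":-0.02,"dz":-0.04,"wx":0,"wy":0,"wz":0,"claw":0.0},{"dx":-0.04,"dy":-0.02,"dz":-0.04,"wx":0,"wy":0,"wz":0,"claw":0.0},{"dx":-0.03,"dy":0,"dz":-0.03,"wx":0,"wy":0,"wz":0,"claw":0.0},{"dx":0,"dy":0,"dz":0,"wx":0,"wy":0,"wz":0,"claw":0.0},{"dx":0,"dy":0,"dz":0,"wx":0,"wy":0,"wz":0,"claw":0.0}])

```text
t: 21.7
eef_pos: [0.5066, -0.0361, 0.2282]
tool_rot: [-0.0, 0.98, 0.201, -0.0]
contact_force: [0.8, -0.0, -0.8]
gripper_width: 0.002
grasp_force: 0.0
```

```bash
python3 tip.py; python3 flat.py
```

```text
holder xy -0.0779 -0.0019 0.2282 yaw 23.18 0.002 [ 0.8 -0.  -0.8]
0.005 759 [ 0.0068 -0.0123  0.005 ] [0.0125 0.0148 0.0217]
0.015 199 [ 0.0071 -0.0111  0.015 ] [0.0125 0.0137 0.0217]
post 1 111 [0.0002 0.036 ] ang 0.0
post -1 114 [ 0.0002 -0.0355] ang 0.01
t2170
die plane z 0.0203 tilt 0.0019 [ 0.0018 -0.0005]
deck 0.02027358785266023
f2175
```

View pics/f2175.png

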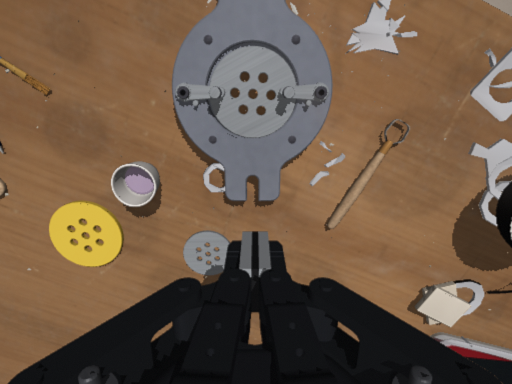

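The die sits flush in its seat at (253,92), and both clips point at its centre from the pivots at (183,93) and (320,92). The cup and the loop tool look undisturbed.

```bash
python3 -c "
from station import *
print(hand_in())"
```

```text
the job is handed in; nothing more can be done
None
```

The die is seated flush and level with the deck, both clips are shut against their stops (about 0.00 and 0.01 rad), and the job was handed in at about 22 s; no verdict came back.

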